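# Lock the model display case and put its key away

### The job

The display case has been left unlocked with its red key in the lock. Gently turn the key clockwise until you feel the yellow cam fully home against its stop, turn it back to where it comes out, and stand it fully down in the red key stand. Do not strain the key in the lock, and leave the other things on the counter where they are.

Things in the scene. Friction and masses are not known exactly. Their poses are not given: they have to be found in the camera images.
- key: The key to use: red bow, about 50 g, upright, tip down. Origin: middle of the tip; z up to the bow, x towards the nib. Flat drive blade 10 x 5 mm (x, y) to z 9; brass barrel 12 mm diameter, z 9 to 40; nib on the +x side only, 4 mm wide, z 10 to 18, reaching 13 mm from the axis. Starts fully in the lock, at home.
- key_grip (a point): Middle of the key's bow, 56 mm above its tip: the place to grip. Bow 34 x 9 x 32 mm (x, y, z), taken from above across its 9 mm (key y). Gripping may press the key down; raised 1 to 2 mm in the lock it turns freely.
- lock: Fixed square aluminium lock block 50 x 50 x 32 mm, on the 30 mm plinth of the display case. Origin on its vertical axis, at its underside; z up, x towards the case's clear cover, whose face is 67 mm from the axis and top 104 mm above the counter. A fully inserted key's tip is at z 3 mm. Turning it clockwise from above takes 0.03 N m, and 0.08 N m while the nib pushes the cam.
- lock_mouth (a point): Keyhole on top of the lock, on its axis, 32 mm above the lock's origin, same axes. The 8 mm top plate has a 14 mm hole with one 6 mm notch on the +x side, by a red home mark: the key comes out only with its x along the lock's x, within about 4 degrees; elsewhere its nib catches under the plate after 3 mm. It is wholly out once raised 30 mm.
- lock_home (a point): Red home mark on the lock's top, 20 mm from the axis along lock x. Turning back (counterclockwise) ends at a stop a few degrees past home. The clockwise turn ends at the cam's stop, 0.9 to 1.45 rad from home, different each time: feel for it. 0.15 to 0.25 N m against it is enough; over 0.4 N m, or over 40 N of pull on a caught key, strains the key.
- cam (a joint): Turn of the cam (rad), the yellow arm 59 mm long out of the lock's +y side: starts at 0 to 0.15 (unlocked); 0.8 is fully home against its stop, square to that side under a steel lug (locked). Only the key can move it, clockwise only, from 0.1 to 0.75 rad of key turn onwards; it stays behind, held by friction, when the key is turned back.
- stand_red: Fixed red key stand, block 56 x 44 x 36 mm (x, y, z) with one upright pocket. Origin at the centre of its underside; z up.
- stand_red_pocket (a point): Point 36 mm above the red stand's origin, level with its top, same axes. A key goes in with its axis on this point and its x along the stand's x: the pocket, 25 x 17 mm (x, y), spans -9.5 to 15.5 mm in x and is 30 mm deep, so a standing key's tip is 30 mm below this point and its bow clears the stand by 10 mm.
- stand_blue: Fixed blue key stand, the same shape as the red one, holding the blue key. Leave it.
- key_blue: Bystander: a key of the same shape with a blue bow, standing in the blue stand; origin at its tip.
- wagon: Bystander: green model wagon 120 x 38 x 52 mm, origin under its centre, long side along its x.
- boxed_car: Bystander: yellow boxed model 75 x 150 x 60 mm, origin under its centre, long side along its y.
- jar: Bystander: small jar 48 mm diameter, 55 mm high, origin under its centre.
Not all that is in view belongs to the job. Of the things that look like the key, the smallest one is meant.

How it is judged:
By the outcome, as a careful person would: the job done as asked, in the order asked, and still so for the second after the job is handed in, with the robot touching nothing.
It also fails if it takes over 58 s, if anything falls off the work surface, if the arm or the gripper's body presses on something with over 40 N, if the wrist force passes 120 N, or if a joint passes its speed limit or range.

### The arm

A 7-joint arm with a two-finger parallel gripper is mounted at the origin on the work surface. World frame = base frame: x ahead of the robot, y to its left, z up, the work surface at z = 0. Lengths are in m, angles in degrees, forces in N, time in s.
With the tool pointing down it reaches from about 0.4 to 0.925 m from the base axis. Payload 5.6 kg.
Tool frame: the origin (TCP) lies between the finger pads; the fingertips stand 14 mm ahead of it and the grasp point (between the pads) lies 5 mm behind it (tip_extent is the distance from the TCP to the fingertips, in m); z points along the fingers, y is the line along which they close (so a half turn about z gives the same grasp; the last joint's range is limited). The gripper opens to 85 mm and grips with 20 to 120 N. Pads are 22 mm wide; open, the fingers measure 114 mm over their backs; the gripper's body (76 mm by 85 mm) begins 54 mm behind the grasp point. The pads swing forward as they close: fully open they stand 13 mm farther back than shut.
Start: joints at [-69.385, 26.786, -0.665, 91.828, 0.344, 61.387, -3.226], TCP at [0.255, 0.598, 0.245] pointing down, gripper open.
Joint ranges: [-144.91, 144.91], [-17.63, 115.5], [-89.93, 88.59], [15.96, 139.68], [-74.01, 254.01], [8.47, 105.57], [-167.45, 167.45]. Speed limits (degrees/s): [147.25, 147.25, 180, 180, 180, 180, 180].

### API

Orientations are given as [roll, pitch, yaw] about the fixed x, y, z axes, in that order (R = Rz(yaw) Ry(pitch) Rx(roll)).
In Python, from workcell import state, camera, camera_info, hand_in, silhouettes, place_of, tip_extent gives the robot as it stands.
- The arm moves only by the shell command python3 -m jog 'ROWS' [OPENING]. ROWS is a JSON object whose one key "motion" holds a list of rows, each a list of 6 numbers: the shift along the tool's x, y, z in mm, then the turn, a rotation vector about the tool's x, y, z in rad. In form: {"motion": [[tx, ty, tz, wx, wy, wz], ...]}. A call has exactly 10 rows; each row shifts and turns the commanded pose from where the row before left it, along the tool's axes as they then stand; what a row does not reach is not made up. A row lasts 1/12 s, in which the tool goes at most 41.7 mm and 7.16 degrees, less where a joint would pass 70% of its speed; a pose out of reach is approached as far as the arm can. A call is refused whole if a number of a shift passes 41.7 or a number of a turn 0.125, either way. A call with a gripper value outside its range is refused whole. OPENING is the finger opening in mm, from 0 to 85.4, set as the call begins (- or left out, the last holds). The fingers move at their own pace and stop on an object; the grip force is fixed at half the most. Time passes only in rows, so rows that do not move let the fingers close, or fill a call up. It gives the time, the measured TCP pose, the force, the opening and the grip force at its end, in the units of the state.
- state(): the state, without advancing time (a new reading comes with each control period).
- camera(name): name is "side" or "top" or "wrist"; returns (picture, depth): 400x640x3 uint8, red, green, blue; 400x640 float32, m along the optical axis (not along the pixel's ray), 0 where there is no reading.
- camera_info(name): a dict with "intrinsics" (3x3 intrinsics, pixels), "xyz" and "orientation" of the camera in the world. Camera axes: x right, y up, looking along -z (the intrinsics and any distortion apply to the point x, -y, -z); pixel columns grow to the right and rows downward; lengths in m; the calibration is good to about 2 mm. A picture is of the moment at which its call begins: read the wrist's pose just before it. camera_info takes no time and is no camera call; for the wrist camera it gives the pose at the moment of the call.
- hand_in(): hands the job in; it is judged then, once.
Trained networks look in the newest picture that a camera, given by its name, has taken for a name from the list of things; names that differ only in an ending like _2 or _b are one class to them, and where a whole thing is asked for, a point or a joint stands for the part that bears it (a point fixed in the world has none). Each returns a list of dicts, best first, with "confidence" (0 to 1); they miss things now and then, are a little off and sometimes report something else, mostly with a low value. They report only what shows in the picture. A call takes as long as a camera call. They do not tell look-alikes from the thing itself.
- silhouettes(camera, target): "mask" (400x640 bool, what is visible of it) and "centre" ([column, row] as shares, 0 to 1, of the picture: columns of its width, rows of its height, amid what is visible of it).
- place_of(camera, target): "centre" ([column, row] as shares, 0 to 1, of the picture: columns of its width, rows of its height: a listed point, or the origin of a listed thing).
The state is a dict: "t": time; "joint_pos": joint angles; "dq": joint speeds; "joint_efforts": joint torques, N m; "eef_pos": TCP position; "eef_rot": TCP orientation; "ft_force": force on the tool from outside, world axes, zero at the start; "ft_torque": the same for the moment, N m; "finger_gap": finger opening in m; "finger_force": force on a finger pad.
Only numpy, scipy, OpenCV 4.12 (cv2) and the standard library are available. Lean on these libraries where they do the work, as an engineer would, in place of code of your own. Each camera call takes 0.05 s, during which the arm holds its last target. There are 200 camera calls.

## Working session

There is one attempt and no reset: what is moved stays moved. The work goes in short steps, Python scripts to look and compute and a shell command to move; the robot and the scene stay as the last step left them, time stands still between calls to the robot, and variables do not carry over. Pictures are saved under pics/ and viewed, at most 10 in all, crops included, and the job is handed in when it is done.

```bash
mkdir -p pics; cat > h.py <<'E'
import numpy as np, cv2
from scipy.spatial.transform import Rotation as R
from workcell import *
def cam(n):
    i=camera_info(n); im,d=camera(n); return im,d,i
def rot(i):
    o=np.array(i["orientation"],float)
    return o if o.shape==(3,3) else R.from_euler('xyz',o,degrees=True).as_matrix()
def ray(i,u,v):
    K=np.array(i["intrinsics"]); p=np.linalg.inv(K)@[u,v,1]
    return np.array(i["xyz"]), rot(i)@(p*[1,-1,-1])
def atz(i,u,v,z):
    o,r=ray(i,u,v); return o+r*(z-o[2])/r[2]
def pt(i,u,v,d):
    o,r=ray(i,u,v); return o+r*d
def proj(i,P):
    q=rot(i).T@(np.array(P)-np.array(i["xyz"])); q=q*[1,-1,-1]
    p=np.array(i["intrinsics"])@q; return p[:2]/p[2]
def tri(rays):
    A=np.zeros((3,3));b=np.zeros(3)
    for o,r in rays:
        r=r/np.linalg.norm(r);M=np.eye(3)-np.outer(r,r);A+=M;b+=M@o
    X=np.linalg.solve(A,b)
    return X,[float(np.linalg.norm((np.eye(3)-np.outer(r,r)/(r@r))@(X-o))) for o,r in rays]
E
python3 - <<'E'
from h import *
s=state();print(s)
for n in ["side","top"]:
    im,d,i=cam(n);print(n,i)
    cv2.imwrite(f"pics/{n}0.png",im[:,:,::-1])
    for t in ["key","key_grip","lock","lock_mouth","lock_home","stand_red","stand_red_pocket","key_blue"]:
        for r in place_of(n,t)[:4]:
            print(n,t,np.round(np.array(r["centre"])*[640,400],1),round(r["confidence"],2))
E
```

```text
{'t': 0.0, 'joint_pos': array([-69.38359243,  26.83586599,  -0.66532483,  91.88266661,
         0.34282573,  61.38576665,  -3.22775193]), 'dq': array([-0.03900178, -0.04801899, -0.03073371,  0.03506715, -0.12161615,
       -0.07249385, -0.01391001]), 'joint_efforts': array([ 1.16364881e-03, -5.32388914e+01,  2.18344893e-02, -2.51301509e+01,
        1.13529692e-02,  7.67736143e-03, -4.81646211e-06]), 'eef_pos': array([0.25465099, 0.59744877, 0.24432721]), 'eef_rot': array([-1.79897868e+02,  6.07416031e-03,  1.56914244e+02]), 'ft_force': array([0.22009297, 0.11907843, 0.28194067]), 'ft_torque': array([0.01922479, 0.03698867, 0.02054484]), 'finger_force': 0.0, 'finger_gap': 0.08544246115563636}
side {'intrinsics': array([[474.30202868,   0.        , 319.96671706],
       [  0.        , 474.30202868, 199.40159806],
       [  0.        ,   0.        ,   1.        ]]), 'xyz': array([ 0.18900253, -0.71789547,  0.85544208]), 'orientation': array([ 41.77424292,   0.94285305, -27.96535389])}
side key [278.  241.5] 0.76
side key [342.5 212.5] 0.65
side key [244.7 229.2] 0.59
side key_grip [271.
[... 287 characters left out ...]
p {'intrinsics': array([[367.98367622,   0.        , 317.68019226],
       [  0.        , 367.98367622, 200.89983091],
       [  0.        ,   0.        ,   1.        ]]), 'xyz': array([ 0.42749229, -0.07967711,  0.98880507]), 'orientation': array([  5.72121268,  -1.92431855, -88.34444379])}
top key [315.  257.1] 0.63
top key [283.7 269.2] 0.54
top key [319.2 192.2] 0.41
top key_grip [317.5 253.1] 0.55
top key_grip [286.1 272.3] 0.53
top key_grip [319.9 192.1] 0.46
top lock [321.7 190.9] 0.86
top lock_mouth [326.1 191.1] 0.61
top lock_home [318.6 190. ] 0.66
top lock_home [321.8 193.4] 0.35
top stand_red_pocket [167.  182.7] 0.69
top key_blue [322.2 192.1] 0.7
top key_blue [171.2 223.8] 0.63
```

View pics/side0.png

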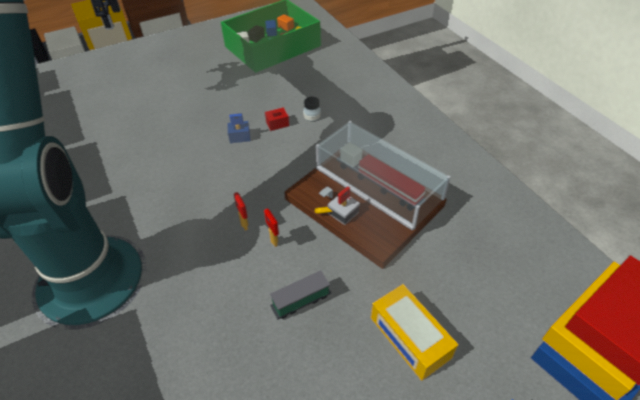

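View pics/top0.png

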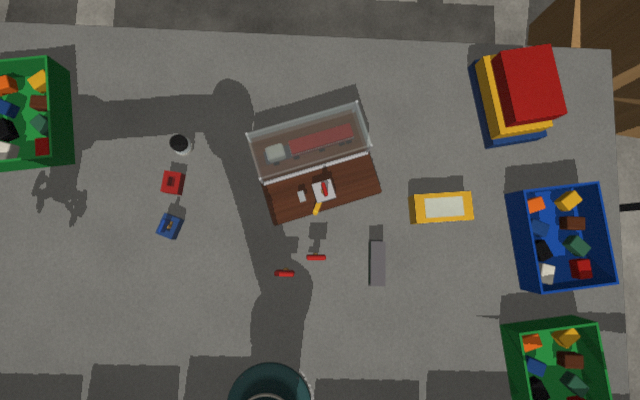

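The side view shows the key in the lock at (344,191). There are two larger free-standing red look-alikes at (272,226) and (240,207), the blue key at (237,125) and the red stand at (277,118). In the top view the lock is at (323,190), the look-alikes at (316,257) and (285,273), the red stand at (172,183) and the blue stand at (170,226).

Candidates for the key: side (344,191), (272,226), (240,207), and the blue one at (237,125). I choose (344,191), which is in the lock and is the smallest red one.

```bash
python3 - <<'E'
from h import *
S=camera_info("side");T=camera_info("top");W=camera_info("wrist")
for n,a,b in [("mouth",(340.3,204.6),(326.1,191.1)),("home",(348.8,197.4),(318.6,190)),("grip",(344,190.7),(319.9,192.1)),("pocket",(276.4,113.1),(167,182.7)),("lock",(344.7,211.2),(321.7,190.9)),("fake1",(271.8,225.6),(317.5,253.1)),("fake2",(239.7,207),(286.1,272.3))]:
    print(n,*[np.round(x,4) for x in tri([ray(S,*a),ray(T,*b)])])
s=state();Rt=R.from_euler('xyz',s["eef_rot"],degrees=True).as_matrix()
print("cam in tool",Rt.T@(np.array(W["xyz"])-s["eef_pos"]),"\n",Rt.T@rot(W),W["intrinsics"])
E
```

```text
mouth [ 0.5427 -0.1271  0.0688] [0.0036 0.0036]
home [ 0.5573 -0.1133  0.068 ] [0.0096 0.0096]
grip [ 0.5462 -0.1147  0.0976] [0.0073 0.0073]
pocket [0.5624 0.2808 0.0339] [0.0038 0.0038]
lock [ 0.5529 -0.1196  0.0313] [0.0019 0.0019]
fake1 [ 0.3864 -0.1097  0.0694] [0.0044 0.0044]
fake2 [ 0.3412 -0.0353  0.079 ] [0.0015 0.0015]
cam in tool [ 0.07658854 -0.00051473 -0.12906073] 
 [[-7.45451100e-05  9.52938349e-01  3.03164144e-01]
 [ 9.99999804e-01 -1.17181594e-04  6.14228079e-04]
 [ 6.20846749e-04  3.03164130e-01 -9.52938154e-01]] [[328.10622351   0.         315.62013619]
 [  0.         328.10622351 205.6762042 ]
 [  0.           0.           1.        ]]
```

```bash
python3 -m jog '{"motion": [[-37,-15.6,0,0,0,0],[-37,-15.6,0,0,0,0],[-37,-15.6,0,0,0,0],[-37,-15.6,0,0,0,0],[-37,-15.6,0,0,0,0],[-37,-15.6,0,0,0,0],[-37,-15.6,0,0,0,0],[-37,-15.6,0,0,0,0],[-37,-15.6,0,0,0,0],[-37,-15.6,0,0,0,0]]}' 50
python3 - <<'E'
from h import *
im,d,i=cam("wrist"); i=camera_info("wrist"); im,d=camera("wrist")
cv2.imwrite("pics/w1.png",im[:,:,::-1]); np.savez("w1.npz",d=d,im=im,K=i["intrinsics"],xyz=i["xyz"],orientation=i["orientation"])
for t in ["stand_red","stand_red_pocket","key_blue"]:
    for r in place_of("wrist",t)[:3]:
        c=np.array(r["centre"])*[640,400]; print(t,c,r["confidence"],atz(i,*c,0.036))
m=silhouettes("wrist","stand_red")
for k in m[:2]:
    M=k["mask"].astype(bool)
    v,u=np.nonzero(M&(d>0)); P=np.array([pt(i,a,b,d[b,a]) for a,b in zip(u,v)])
    top=P[P[:,2]>0.031]; print(k["confidence"],len(P),np.median(top[:,2]))
    print(cv2.minAreaRect((top[:,:2]*1000).astype(np.float32)))
print(state()["eef_pos"],state()["joint_pos"],state()["t"],state()["eef_rot"])
E
```

```text
t: 1.73
eef_pos: [0.5352, 0.3079, 0.2456]
eef_rot: [180.0, 0.0, 156.9]
ft_force: [0.6, 1.1, 0.8]
finger_gap: 0.0502
finger_force: 0.0
stand_red [301.696 191.   ] 0.88 [0.55054286 0.2774553  0.036     ]
stand_red_pocket [302.528 202.   ] 0.75 [0.56211553 0.27316897 0.036     ]
key_blue [261.504 103.2  ] 0.84 [0.45308783 0.27838221 0.036     ]
0.8 2403 0.03642211017219227
((562.3067016601562, 272.4497375488281), (44.16913986206055, 57.02534866333008), 83.2863998413086)
[0.53314724 0.31056702 0.24519909] [-37.99603227  23.49470505   6.16149951  97.0800974   -2.904821
  59.59247638  36.13957181] 2.0333 [ 1.79981579e+02 -5.12054440e-02  1.57009653e+02]
```

View pics/w1.png

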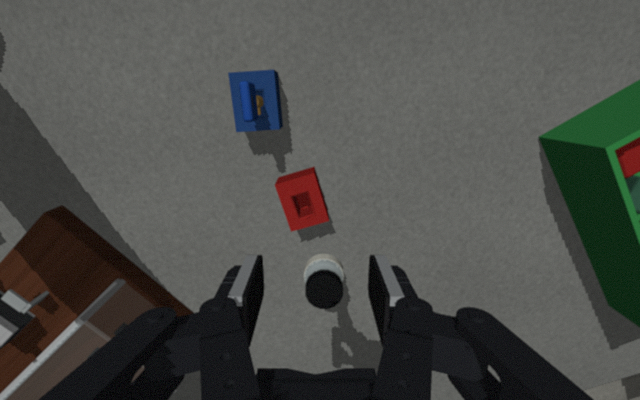

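The wrist view shows the red stand at (302,198) with its pocket at (303,204), the blue stand at (257,100) and the jar at (323,283). Next I work out which way the pocket is offset.

```bash
python3 - <<'E'
from h import *
z=np.load("w1.npz");i=dict(intrinsics=z["K"],xyz=z["xyz"],orientation=z["orientation"]);im=z["im"];d=z["d"]
c=np.array([562.3,272.45]);a=np.radians(-6.71);ax=np.array([np.cos(a),np.sin(a)]);ay=np.array([-ax[1],ax[0]])
# rectified view of stand top plane z=.036 at 0.25mm/px
N=300;out=np.zeros((N,N,3),np.uint8)
mx=np.zeros((N,N),np.float32);my=mx.copy()
for r in range(N):
    for q in range(N):
        w=c+ax*(q-150)*.25+ay*(150-r)*.25
        mx[r,q],my[r,q]=proj(i,[w[0]/1e3,w[1]/1e3,.036])
o=cv2.remap(im,mx,my,cv2.INTER_LINEAR);D=cv2.remap(d,mx,my,cv2.INTER_NEAREST)
cv2.imwrite("pics/rect1.png",cv2.resize(o[:,:,::-1],(600,600)))
g=o[:,:,0]
for r in (120,150,180): print(r,g[r,20:280:8])
for q in (130,150,170): print(q,g[20:280:8,q])
E
```

```text
120 [ 94  95 103 122 125 125 124 125 123 125 125  93  79  78  81  79  81  81
  82  86 101  99  99 103 117 119 124 126 125 126 118  70  59]
150 [ 94  95 103 123 123 122 122 124 121 123 123  95  77  76  75  75  74  77
  76 111 106  98  98  97 117 122 117 123 123 124 118  72  59]
180 [ 97  95 100 121 124 125 126 125 127 126 125  91  54  54  52  52  56  53
  55  54  55  54  68  84 107 128 126 125 126 126 121  73  61]
130 [101 103 102 100  73  67 122 123 123 125 124 116  89  76  76  76  76  77
  68  50  53  96 123 126 127 124 125 121 107 105 102 105 105]
150 [104 100  99  98  64  65 123 126 125 125 127 116  91  76  76  74  74  77
  70  52  55  98 123 125 126 126 125 122 104 102 100 103  99]
170 [102 102 101 101  86  69 122 125 125 124 124 116  96  77  89 110 102  93
  82  49  56 104 127 126 126 126 125 119 102  99 101 103 102]
```

View pics/rect1.png

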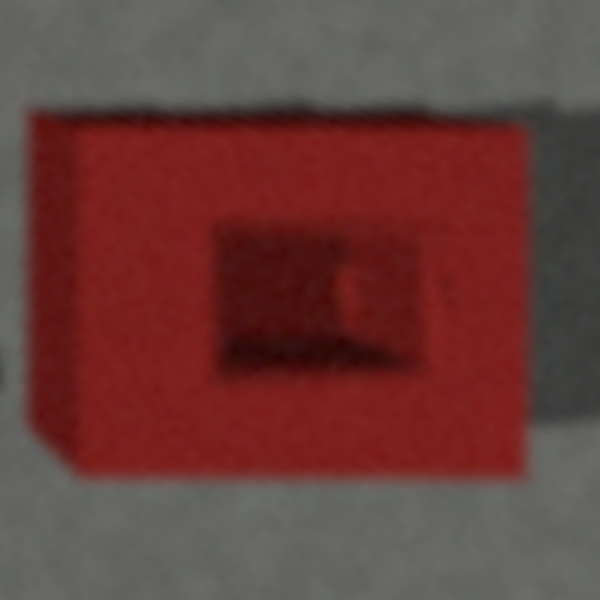

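The pocket is offset towards (1,-0.1), so the stand's x is at yaw −6.7° and its axis point is (0.5625, 0.2726). Now to the lock.

```bash
python3 -m jog '{"motion": [[-16.5,-37,0,0,0,0],[-16.5,-37,0,0,0,0],[-16.5,-37,0,0,0,0],[-16.5,-37,0,0,0,0],[-16.5,-37,0,0,0,0],[-16.5,-37,0,0,0,0],[-16.5,-37,0,0,0,0],[-16.5,-37,0,0,0,0],[-16.5,-37,0,0,0,0],[-16.5,-37,0,0,0,0]]}' 50
python3 -m jog '{"motion": [[-10,-10,0,0,0,0],[-9,-9,10,0,0,0],[0,0,10,0,0,-0.125],[0,0,10,0,0,-0.125],[0,0,0,0,0,-0.125],[0,0,0,0,0,-0.125],[0,0,0,0,0,-0.125],[0,0,0,0,0,0],[0,0,0,0,0,0],[0,0,0,0,0,0]]}' 50
cat > look.py <<'E'
from h import *; import sys
n=sys.argv[1]
i=camera_info("wrist"); im,d=camera("wrist")
cv2.imwrite(f"pics/{n}.png",im[:,:,::-1]); np.savez(n+".npz",d=d,im=im,K=i["intrinsics"],xyz=i["xyz"],orientation=i["orientation"])
for t,z in [("key_grip",.089),("lock_mouth",.062),("lock_home",.062),("lock",.030)]:
    for r in place_of("wrist",t)[:2]:
        c=np.array(r["centre"])*[640,400]; print(t,c.round(1),round(r["confidence"],2),atz(i,*c,z).round(4))
s=state();print(s["eef_pos"],s["joint_pos"].round(1),s["t"],s["eef_rot"])
E
python3 look.py w2
```

```text
t: 2.87
eef_pos: [0.5407, -0.0953, 0.2456]
eef_rot: [179.9, 0.0, 157.1]
ft_force: [0.2, -0.0, 0.5]
finger_gap: 0.0501
finger_force: 0.0
t: 3.7
eef_pos: [0.551, -0.1196, 0.2154]
eef_rot: [180.0, 0.0, -167.4]
ft_force: [-0.2, 0.2, 0.0]
finger_gap: 0.0501
finger_force: 0.0
key_grip [312.8 197.2] 0.6 [ 0.5487 -0.1236  0.089 ]
lock_mouth [316.3 189. ] 0.84 [ 0.5483 -0.1208  0.062 ]
lock_home [318.3 211.2] 0.75 [ 0.5682 -0.1145  0.062 ]
lock [313.2 182.7] 0.77 [ 0.5509 -0.1233  0.03  ]
[ 0.55084266 -0.12036374  0.21530728] [  1.5  20.3   9.2 106.3  -4.   53.7 115.2] 3.95 [-1.79998937e+02  3.26042086e-03 -1.67302400e+02]
```

View pics/w2.png

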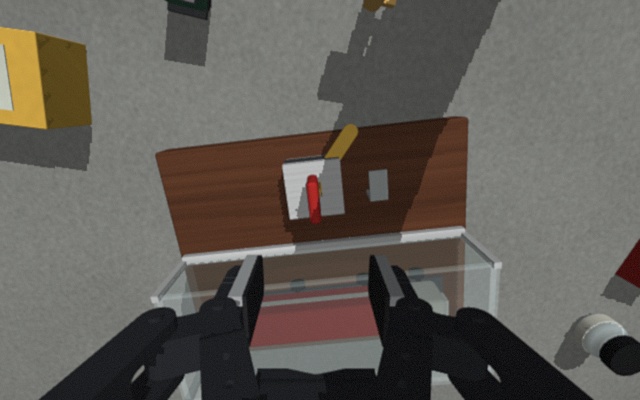

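The red key stands in the lock at (313,197). It is smaller than the two free-standing ones. The lock top is centred near (313,188), the yellow cam is at (345,143) and the steel lug at (378,185). Now I fit the lock top and the bow precisely.

```bash
cat > fit.py <<'E'
from h import *; import sys
z=np.load(sys.argv[1]+".npz");i=dict(intrinsics=z["K"],xyz=z["xyz"],orientation=z["orientation"]);im=z["im"].astype(int);d=z["d"]
v,u=np.mgrid[0:400,0:640]
K=i["intrinsics"];p=np.stack([(u-K[0,2])/K[0,0],-(v-K[1,2])/K[1,1],-np.ones_like(u,float)],-1)*d[...,None]
P=p@rot(i).T+i["xyz"]
near=(np.hypot(P[...,0]-.551,P[...,1]+.122)<.05)&(d>0)
red=near&(im[...,0]>1.8*im[...,1])&(im[...,0]>90)&(P[...,2]>.068)
top=near&(abs(P[...,2]-.062)<.006)&~red
for n,m in [("bow",red),("bowtop",red&(P[...,2]>.1)),("locktop",top)]:
    Q=P[m];
    if len(Q)<8: print(n,len(Q));continue
    r=cv2.minAreaRect((Q[:,:2]*1000).astype(np.float32))
    c=np.cov(Q[:,:2].T);w,V=np.linalg.eigh(c)
    print(n,len(Q),"z",np.percentile(Q[:,2],[5,50,95]).round(4),"rect",np.round(r[0],1),np.round(r[1],1),round(r[2],1),"mean",Q.mean(0).round(4),"axis",np.degrees(np.arctan(V[1,1]/V[0,1])).round(1))
im8=z["im"][:,:,::-1]
cv2.imwrite("pics/"+sys.argv[1]+"c.png",cv2.resize(im8[100:260,220:420],None,fx=4,fy=4,interpolation=cv2.INTER_CUBIC)[:600,:800])
E
python3 fit.py w2
```

```text
bow 478 z [0.0896 0.1048 0.1062] rect [ 547.9 -123.2] [32.6  8.4] 17.5 mean [ 0.5454 -0.124   0.1031] axis 16.8
bowtop 422 z [0.1029 0.1049 0.1062] rect [ 548.1 -123.5] [32.3  8.4] 15.3 mean [ 0.5469 -0.1236  0.1048] axis 17.3
locktop 2613 z [0.0611 0.0624 0.0636] rect [ 544.9 -111.2] [50.6 75.2] 19.2 mean [ 0.5465 -0.1236  0.0623] axis -74.9
```

View pics/w2c.png

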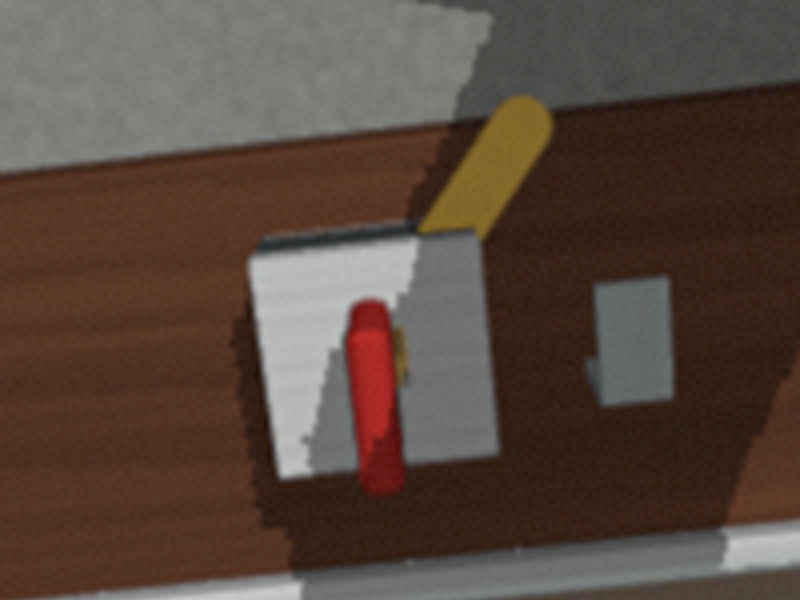

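The crop confirms the small red key with its bow from (370,310) to (380,480) on the lock top, and the cam still swung away from the lug. Now refine the lock square.

```bash
sed -i 's/^for n,m in/lk=(top\&(np.hypot(P[...,0]-.548,P[...,1]+.1235)<.037))\nfor n,m in/; s/("locktop",top)/("locktop",lk)/' fit.py; python3 fit.py w2; python3 - <<'E'
from h import *
# side check of bow
im,d,i=cam("side")
for t in ["key_grip","lock_mouth"]:
    for r in place_of("side",t)[:3]:
        print(t,np.array(r["centre"])*[640,400],r["confidence"])
print(proj(i,[.548,-.1235,.089]),proj(i,[.548,-.1235,.062]))
T=camera_info("top");print(proj(T,[.548,-.1235,.089]),proj(T,[.548,-.1235,.062]))
E
```

```text
bow 478 z [0.0896 0.1048 0.1062] rect [ 547.9 -123.2] [32.6  8.4] 17.5 mean [ 0.5454 -0.124   0.1031] axis 16.8
bowtop 422 z [0.1029 0.1049 0.1062] rect [ 548.1 -123.5] [32.3  8.4] 15.3 mean [ 0.5469 -0.1236  0.1048] axis 17.3
locktop 2606 z [0.0611 0.0624 0.0636] rect [ 549.  -123.1] [50.6 50. ] 19.2 mean [ 0.5465 -0.1237  0.0623] axis -75.2
key_grip [341.824 193.68 ] 0.66
key_grip [241.408 204.48 ] 0.63
key_grip [273.6 224.6] 0.62
lock_mouth [341.696 205.2  ] 0.97
[343.3617455  196.20530315] [343.1145748  204.36673536]
[324.5857039  189.23575074] [324.03065248 190.62922893]
```

```bash
cat >> fit.py <<'E'
q=np.array([atz(i,a,b,.030)[:2] for a,b in [(160,151.5),(465,118)]]);e=q[1]-q[0]
print("plinth yaw",np.degrees(np.arctan2(e[1],e[0]))-90)
Q=P[lk][:,:2]*1000
for a in np.arange(13,22,.5):
    t=np.radians(a);X=Q@[np.cos(t),np.sin(t)];Y=Q@[-np.sin(t),np.cos(t)]
    px=np.percentile(X,[.3,99.7]);py=np.percentile(Y,[.3,99.7])
    print(a,round(np.ptp(px)+np.ptp(py),2),end="; ")
pl=(abs(P[...,2]-.030)<.003)&(im[...,0]>im[...,2]*1.3)&(v>110)&(v<155)&(u>165)&(u<460)
F=[]
for c in range(165,460,3):
    r=np.nonzero(pl[:,c])[0]
    if len(r): F.append(P[r[0],c,:2])
F=np.array(F,np.float32);l=cv2.fitLine(F,cv2.DIST_HUBER,0,.001,.001).ravel();print("\nedge",len(F),np.degrees(np.arctan(l[1]/l[0]))%180-90)
E
python3 fit.py w2|tail -3
```

```text
plinth yaw 18.799415389013276
13.0 106.01; 13.5 105.37; 14.0 104.79; 14.5 104.2; 15.0 103.63; 15.5 103.03; 16.0 102.43; 16.5 101.87; 17.0 101.24; 17.5 100.72; 18.0 100.22; 18.5 99.8; 19.0 99.72; 19.5 99.73; 20.0 100.16; 20.5 100.55; 21.0 101.11; 21.5 101.64; 
edge 97 19.013252
```

```bash
python3 -m jog '{"motion": [[0,0,0,0,0,-0.11],[3,-2,20,0,0,0],[0,0,25,0,0,0],[0,0,25,0,0,0],[0,0,20,0,0,0],[0,0,15,0,0,0],[0,0,10,0,0,0],[0,0,6,0,0,0],[0,0,0,0,0,0],[0,0,0,0,0,0]]}' 26
python3 - <<'E'
from h import *
s=state();print(s["eef_pos"],s["eef_rot"],s["ft_force"],s["ft_torque"],s["finger_gap"])
i=camera_info("wrist"); im,d=camera("wrist")
cv2.imwrite("pics/w3.png",cv2.resize(im[:,:,::-1][180:330,220:420],None,fx=4,fy=4))
E
```

```text
t: 4.93
eef_pos: [0.549, -0.1236, 0.0947]
eef_rot: [-180.0, 0.0, -161.0]
ft_force: [0.9, 0.1, -0.3]
finger_gap: 0.0263
finger_force: 0.0
[ 0.549012   -0.12356216  0.09467804] [-1.79983148e+02  3.07638902e-02 -1.60975785e+02] [ 0.89064007  0.051275   -0.28037044] [ 0.0633204   0.0062631  -0.02732067] 0.026270611112532705
```

View pics/w3.png

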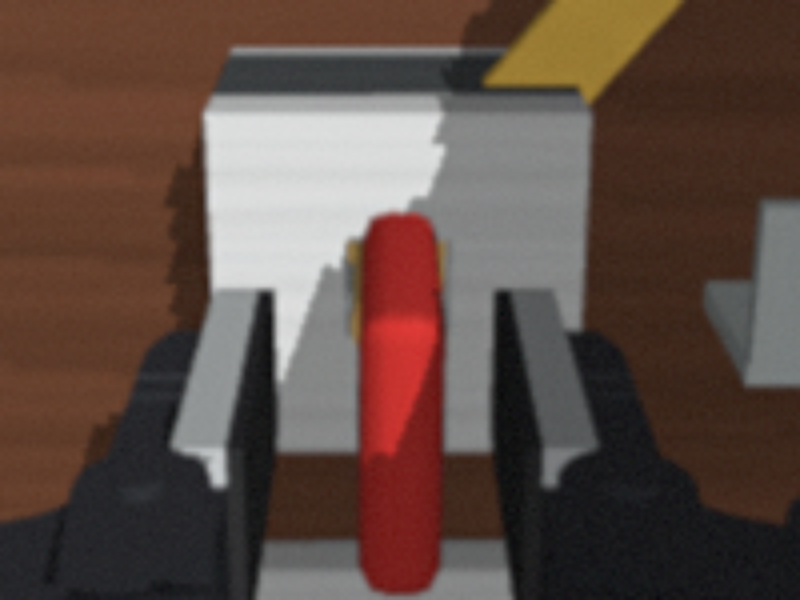

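The bow at (400,400) lies squarely between the pads at (270) and (497), but about 1.7 mm to the right. Shift tool y by +1.7, go down, then close.

```bash
python3 -m jog '{"motion": [[0,1.7,0,0,0,0],[0,0,4,0,0,0],[0,0,4,0,0,0],[0,0,2.5,0,0,0],[0,0,0,0,0,0],[0,0,0,0,0,0],[0,0,0,0,0,0],[0,0,0,0,0,0],[0,0,0,0,0,0],[0,0,0,0,0,0]]}' 26
cat > st.py <<'E'
from workcell import state
import numpy as np
s=state();print(s["t"],s["eef_pos"].round(4),s["eef_rot"].round(2),"F",s["ft_force"].round(1),"T",s["ft_torque"].round(3),s["finger_gap"].round(4),s["finger_force"],"q7",s["joint_pos"][6].round(2), "tau7",s["joint_efforts"][6].round(3))
E
python3 st.py
python3 -m jog '{"motion": [[0,0,0,0,0,0],[0,0,0,0,0,0],[0,0,0,0,0,0],[0,0,0,0,0,0],[0,0,0,0,0,0],[0,0,0,0,0,0],[0,0,0,0,0,0],[0,0,0,0,0,0],[0,0,0,0,0,0],[0,0,0,0,0,0]]}' 0
python3 st.py
```

```text
t: 5.82
eef_pos: [0.5481, -0.1219, 0.0839]
eef_rot: [-180.0, 0.0, -161.0]
ft_force: [0.2, 0.4, 0.0]
finger_gap: 0.0258
finger_force: 0.0
t: 6.65
eef_pos: [0.5482, -0.1219, 0.084]
eef_rot: [-180.0, 0.0, -161.0]
ft_force: [-0.1, -0.2, 1.7]
finger_gap: 0.0082
finger_force: 59.5Traceback (most recent call last):
  File "st.py", line 3, in <module>
    s=state();print(s["t"],s["eef_pos"].round(4),s["eef_rot"].round(2),"F",s["ft_force"].round(1),"T",s["ft_torque"].round(3),s["finger_gap"].round(4),s["finger_force"],"q7",s["joint_pos"][6].round(2), "tau7",s["joint_efforts"][6].round(3))
                                                                                                                              ^^^^^^^^^^^^^^^^^^^^^
AttributeError: 'float' object has no attribute 'round'
Traceback (most recent call last):
  File "st.py", line 3, in <module>
    s=state();print(s["t"],s["eef_pos"].round(4),s["eef_rot"].round(2),"F",s["ft_force"].round(1),"T",s["ft_torque"].round(3),s["finger_gap"].round(4),s["finger_force"],"q7",s["joint_pos"][6].round(2), "tau7",s["joint_efforts"][6].round(3))
                                                                                                                              ^^^^^^^^^^^^^^^^^^^^^
AttributeError: 'float' object has no attribute 'round'
```

```bash
sed -i 's/s\["finger_gap"\].round(4)/s["finger_gap"]/' st.py; python3 st.py
python3 -m jog '{"motion": [[0,0,-0.8,0,0,0],[0,0,-0.7,0,0,0],[0,0,0,0,0,0],[0,0,0,0,0,0.02],[0,0,0,0,0,0.03],[0,0,0,0,0,0.05],[0,0,0,0,0,0.05],[0,0,0,0,0,0.05],[0,0,0,0,0,0.05],[0,0,0,0,0,0]]}'; python3 st.py
```

```text
6.65 [ 0.5482 -0.1219  0.084 ] [-1.7999e+02  2.0000e-02 -1.6097e+02] F [-0.1 -0.2  1.7] T [-0.024  0.02  -0.034] 0.008227030712530968 59.54397350549698 q7 122.92 tau7 0.0
t: 7.48
eef_pos: [0.548, -0.1218, 0.0852]
eef_rot: [-180.0, -0.0, -175.4]
ft_force: [0.5, -0.2, 0.2]
finger_gap: 0.008
finger_force: 59.3
7.4833 [ 0.548  -0.1218  0.0852] [-1.7999e+02 -2.0000e-02 -1.7542e+02] F [ 0.5 -0.2  0.2] T [-0.077  0.013  0.094] 0.00802200977936049 59.31126952171326 q7 111.1 tau7 -0.474
```

```bash

python3 -m jog '{"motion": [[0,0,0,0,0,0.04],[0,0,0,0,0,0.04],[0,0,0,0,0,0.04],[0,0,0,0,0,0.04],[0,0,0,0,0,0.04],[0,0,0,0,0,0.04],[0,0,0,0,0,0.04],[0,0,0,0,0,0.04],[0,0,0,0,0,0.03],[0,0,0,0,0,0]]}' >/dev/null; python3 - <<'E'
from h import *
exec(open("st.py").read())
for k in range(4): camera("top"); print(state()["ft_torque"].round(3),state()["ft_force"].round(1))
E
```

```text
8.3167 [ 0.548  -0.1216  0.0852] [ 1.8000e+02 -1.0000e-02  1.6464e+02] F [-0.5  0.9 -1.1] T [0.078 0.008 0.099] 0.008144911342775979 59.24614459276199 q7 94.89 tau7 -0.328
[ 0.052 -0.058  0.077] [ 0.4  0.4 -1.5]
[ 0.073 -0.05   0.073] [ 0.3 -0.4 -1.4]
[ 0.19 -0.04  0.09] [ 0.9  0.4 -1.6]
[ 0.174 -0.099  0.047] [ 0.5  1.1 -1.9]
```

```bash

python3 -m jog '{"motion": [[0,0,0,0,0,0.03],[0,0,0,0,0,0.03],[0,0,0,0,0,0.03],[0,0,0,0,0,0.03],[0,0,0,0,0,0.03],[0,0,0,0,0,0.03],[0,0,0,0,0,0.03],[0,0,0,0,0,0.03],[0,0,0,0,0,0],[0,0,0,0,0,0]]}' >/dev/null; cat > tq.py <<'E'
from h import *
exec(open("st.py").read())
L=[]
for k in range(3): camera("top"); s=state();L.append([*s["ft_torque"],s["eef_rot"][2],s["joint_efforts"][6]])
print(np.mean(L,0).round(3))
E
python3 tq.py
```

```text
9.35 [ 0.5481 -0.1216  0.0852] [180.    -0.   150.91] F [ 1.7  0.7 -3.2] T [ 0.517 -0.239  0.022] 0.007781210623469554 58.9196652173996 q7 83.75 tau7 -0.128
[ 5.73000e-01 -2.48000e-01  9.00000e-02  1.50918e+02 -8.30000e-02]
```

```bash
cat > camang.py <<'E'
from h import *
def ang(im,d,i):
    im=im.astype(int);v,u=np.mgrid[0:400,0:640];K=i["intrinsics"]
    p=np.stack([(u-K[0,2])/K[0,0],-(v-K[1,2])/K[1,1],-np.ones_like(u,float)],-1)*d[...,None]
    P=p@rot(i).T+i["xyz"]
    y=(im[...,0]>1.8*im[...,2])&(im[...,1]>1.35*im[...,2])&(im[...,1]>.55*im[...,0])&(np.hypot(P[...,0]-.548,P[...,1]+.122)<.075)&(np.hypot(P[...,0]-.548,P[...,1]+.122)>.024)&(d>0)&(P[...,2]<.066)&(P[...,2]>.033)
    _,L,S,_=cv2.connectedComponentsWithStats(y.astype(np.uint8));y=L==1+np.argmax(S[1:,4])
    Q=P[y];l=cv2.fitLine(Q[:,:2].astype(np.float32),cv2.DIST_HUBER,0,.001,.001).ravel()
    print("cam n",len(Q),"z",np.median(Q[:,2]).round(4),"mean",Q.mean(0).round(4),"to go rad",round(np.radians(np.degrees(np.arctan2(l[1],l[0]))%180-109),3), "far",np.hypot(Q[:,0]-.548,Q[:,1]+.122).max().round(3))
if __name__=="__main__":
    z=np.load("w2.npz");ang(z["im"],z["d"],dict(intrinsics=z["K"],xyz=z["xyz"],orientation=z["orientation"]))
    i=camera_info("wrist");im,d=camera("wrist");cv2.imwrite("pics/w4.png",im[:,:,::-1]);ang(im,d,i)
E
python3 camang.py
```

```text
cam n 563 z 0.0499 mean [ 0.5041 -0.1071  0.0499] to go rad 0.825 far 0.064
cam n 1927 z 0.05 mean [ 0.5216 -0.0862  0.0499] to go rad 0.328 far 0.064
```

View pics/w4.png

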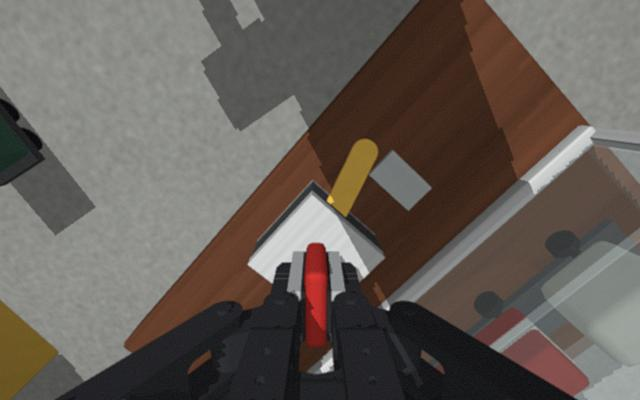

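The wrist view shows the key gripped at (316,290) and the cam at (353,175) heading for the lug at (400,180). About 0.33 rad remains. I'll turn 0.24 and re-measure.

```bash

python3 -m jog '{"motion": [[0,0,0,0,0,0.03],[0,0,0,0,0,0.03],[0,0,0,0,0,0.03],[0,0,0,0,0,0.03],[0,0,0,0,0,0.03],[0,0,0,0,0,0.03],[0,0,0,0,0,0.03],[0,0,0,0,0,0.03],[0,0,0,0,0,0],[0,0,0,0,0,0]]}' >/dev/null; python3 tq.py; python3 camang.py|tail -1
```

```text
10.3833 [ 0.5483 -0.1216  0.0853] [1.7998e+02 2.0000e-02 1.3717e+02] F [ 3.1  4.  -3.9] T [ 0.948 -0.592  0.07 ] 0.008066383806227265 58.81158471107483 q7 72.62 tau7 -0.172
[ 9.77000e-01 -6.71000e-01  1.55000e-01  1.37173e+02 -1.27000e-01]
cam n 1425 z 0.0499 mean [ 0.5306 -0.0867  0.0499] to go rad 0.278 far 0.064
```

```bash
python3 - <<'E'
s=open("camang.py").read()
s=s.replace('    print("cam n"','''    C=np.array([.5483,-.1225]);q=Q[:,:2]-C;rr=np.hypot(*q.T);th=np.arctan2(q[:,1],q[:,0]);E=[];
    for a in np.arange(.032,.054,.002):
        k=(rr>a)&(rr<a+.002)
        if k.sum()>4: j=np.nonzero(k)[0][np.argsort(th[k])[-2:]]; E+=list(Q[j,:2])
    e=cv2.fitLine(np.array(E,np.float32),cv2.DIST_HUBER,0,.001,.001).ravel()
    print("trailing edge to go",round(np.radians(np.degrees(np.arctan2(e[1],e[0]))%180-109),3),"offset mm",round(float(abs(e[0]*(C[1]-e[3])-e[1]*(C[0]-e[2]))*1000),1))
    print("cam n"''')
s=s.replace('cv2.imwrite("pics/w4.png",im[:,:,::-1]);','np.savez("last.npz",im=im,d=d);cv2.imwrite("pics/w5.png",cv2.resize(im[80:280,220:460,::-1],None,fx=3,fy=3));')
open("camang.py","w").write(s)
E
python3 camang.py
```

```text
trailing edge to go 0.889 offset mm 6.6
cam n 563 z 0.0499 mean [ 0.5041 -0.1071  0.0499] to go rad 0.825 far 0.064
trailing edge to go 0.113 offset mm 6.2
cam n 1431 z 0.05 mean [ 0.5305 -0.0866  0.0499] to go rad 0.314 far 0.064
```

View pics/w5.png

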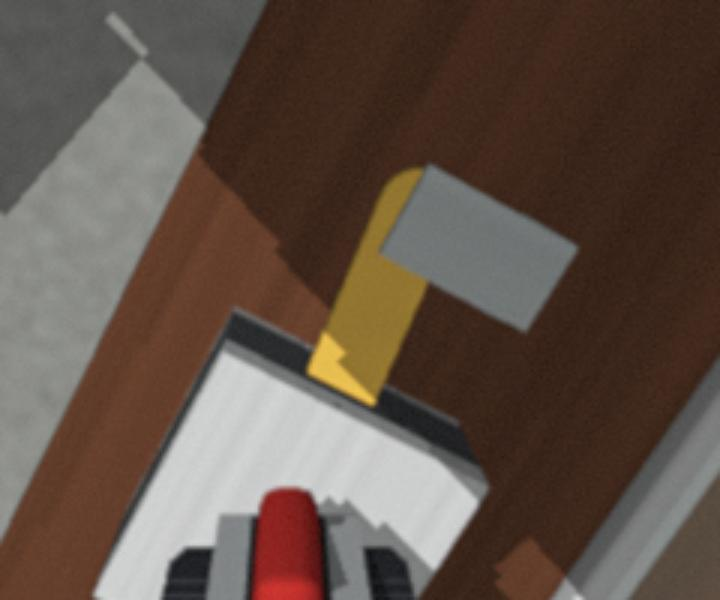

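The crop shows the cam's straight trailing edge from (385,185) to (310,375), nearly square to the lock, with its tip going under the lug at (420,180). About 0.1 rad is left, so I continue in guarded small steps.

```bash
cat > g.py <<'E'
import sys
from h import *
L=[]
for k in range(3): camera("top"); s=state();L.append([s["ft_torque"][2],s["eef_rot"][2]])
m=np.mean(L,0);F=s["ft_force"];print(round(s["t"],2),"Tz",m[0].round(3),"yaw",m[1].round(2),"F",F.round(1),"gap",round(s["finger_gap"]*1e3,2))
sys.exit(m[0]>float(sys.argv[1]))
E
python3 -m jog '{"motion": [[0,0,0,0,0,0.01],[0,0,0,0,0,0.01],[0,0,0,0,0,0.01],[0,0,0,0,0,0.01],[0,0,0,0,0,0],[0,0,0,0,0,0],[0,0,0,0,0,0],[0,0,0,0,0,0],[0,0,0,0,0,0],[0,0,0,0,0,0]]}' >/dev/null; python3 g.py 0.17 && python3 -m jog '{"motion": [[0,0,0,0,0,0.005],[0,0,0,0,0,0.005],[0,0,0,0,0,0.005],[0,0,0,0,0,0],[0,0,0,0,0,0],[0,0,0,0,0,0],[0,0,0,0,0,0],[0,0,0,0,0,0],[0,0,0,0,0,0],[0,0,0,0,0,0]]}' >/dev/null && python3 g.py 0.17 && python3 camang.py|tail -2
```

```text
11.62 Tz 0.142 yaw 134.88 F [ 3.5  5.1 -4.9] gap 8.2False
```

```bash
sed -i 's/sys.exit(m\[0\]>float(sys.argv\[1\]))/sys.exit(int(m[0]>float(sys.argv[1])))/' g.py
python3 camang.py|sed -n 3p;  python3 -m jog '{"motion": [[0,0,0,0,0,0.005],[0,0,0,0,0,0.005],[0,0,0,0,0,0.005],[0,0,0,0,0,0],[0,0,0,0,0,0],[0,0,0,0,0,0],[0,0,0,0,0,0],[0,0,0,0,0,0],[0,0,0,0,0,0],[0,0,0,0,0,0]]}' >/dev/null && python3 g.py 0.18 && python3 camang.py|sed -n 3p &&  python3 -m jog '{"motion": [[0,0,0,0,0,0.005],[0,0,0,0,0,0.005],[0,0,0,0,0,0.005],[0,0,0,0,0,0],[0,0,0,0,0,0],[0,0,0,0,0,0],[0,0,0,0,0,0],[0,0,0,0,0,0],[0,0,0,0,0,0],[0,0,0,0,0,0]]}' >/dev/null && python3 g.py 0.18 && python3 camang.py|sed -n 3p
```

```text
trailing edge to go 0.113 offset mm 6.2
12.65 Tz 0.134 yaw 134.03 F [ 3.7  5.  -4.5] gap 8.68
trailing edge to go 0.115 offset mm 6.1
13.68 Tz 0.134 yaw 133.18 F [ 4.7  4.9 -6.8] gap 8.21
trailing edge to go 0.116 offset mm 6.0
```

```bash
cat > bow.py <<'E'
from h import *
import sys
s=state();i=camera_info("wrist")
Q=[]
for k in range(2):
    im,d=camera("wrist");im=im.astype(int);v,u=np.mgrid[0:400,0:640];K=i["intrinsics"]
    p=np.stack([(u-K[0,2])/K[0,0],-(v-K[1,2])/K[1,1],-np.ones_like(u,float)],-1)*d[...,None]
    P=p@rot(i).T+i["xyz"];c=s["eef_pos"]
    m=(np.hypot(P[...,0]-c[0],P[...,1]-c[1])<.03)&(im[...,0]>1.8*im[...,1])&(im[...,0]>70)&(P[...,2]>c[2]+.014)&(d>0)
    Q.append(P[m])
Q=np.concatenate(Q);l=cv2.fitLine(Q[:,:2].astype(np.float32),cv2.DIST_HUBER,0,.001,.001).ravel()
r=cv2.minAreaRect((Q[:,:2]*1e3).astype(np.float32))
print("bow n",len(Q),"z",np.percentile(Q[:,2],[50,95]).round(4),"yaw",np.degrees(np.arctan2(l[1],l[0]))%180,"tool yaw%180",s["eef_rot"][2]%180,"rect",np.round(r[0],1),np.round(r[1],1),r[2],"tcp",c.round(4))
# rel to tool: slope of bow centreline in image
rows=[(v0,np.mean(np.nonzero(m[v0])[0])) for v0 in range(400) if m[v0].sum()>3]
rows=np.array(rows);f=np.polyfit(rows[:,0],rows[:,1],1);print("image rows",rows[0],rows[-1],"slope",f[0])
E
python3 bow.py
```

```text
bow n 3362 z [0.1063 0.1075] yaw 133.26509 tool yaw%180 133.17690880252906 rect [ 549.1 -121.9] [ 8.9 34.6] 44.53377914428711 tcp [ 0.5487 -0.1214  0.0853]
image rows [265.  317.2] [346.  315.5] slope 0.00021843216166755986
```

```bash
cat > edge.py <<'E'
from h import *
def ed(im,d,i,tag):
    im=im.astype(int);C=np.array([.5483,-.1225]);hs=np.radians(109)
    hx=np.array([np.cos(hs),np.sin(hs)]);nx=np.array([-hx[1],hx[0]])  # along lock +y ; toward lock -x
    ok=(im[...,0]>1.6*im[...,2])&(im[...,1]>1.3*im[...,2])&(im[...,1]>.6*im[...,0])
    lug=[]
    print(tag,"radius: cam extent toward -x (max,min mm)",end=" ")
    for r in range(30,66,3):
        t=np.linspace(-30,60,361);g=[]
        for a in t:
            w=C+(hx*r+nx*a)/1e3;u,v=proj(i,[w[0],w[1],.05]).round().astype(int)
            g.append(0<=u<640 and 0<=v<400 and ok[v,u])
        g=np.array(g);print(r,(t[g].max().round(1),t[g].min().round(1)) if g.any() else None,end="; ")
    print()
if __name__=="__main__":
    z=np.load("w2.npz");ed(z["im"],z["d"],dict(intrinsics=z["K"],xyz=z["xyz"],orientation=z["orientation"]),"w2")
    i=camera_info("wrist");im,d=camera("wrist");ed(im,d,i,"now")
E
python3 edge.py
```

```text
w2 radius: cam extent toward -x (max,min mm) 30 (np.float64(48.0), np.float64(-30.0)); 33 (np.float64(51.0), np.float64(-28.2)); 36 (np.float64(51.8), np.float64(-30.0)); 39 (np.float64(51.2), np.float64(-30.0)); 42 (np.float64(48.5), np.float64(-30.0)); 45 (np.float64(45.5), np.float64(-30.0)); 48 (np.float64(47.0), np.float64(-30.0)); 51 (np.float64(45.0), np.float64(-30.0)); 54 (np.float64(47.2), np.float64(-30.0)); 57 (np.float64(47.8), np.float64(-30.0)); 60 (np.float64(44.0), np.float64(-30.0)); 63 (np.float64(46.0), np.float64(-30.0)); 
now radius: cam extent toward -x (max,min mm) 30 (np.float64(42.0), np.float64(-30.0)); 33 (np.float64(42.0), np.float64(-30.0)); 36 (np.float64(42.2), np.float64(-30.0)); 39 (np.float64(42.2), np.float64(-30.0)); 42 (np.float64(42.5), np.float64(-30.0)); 45 (np.float64(41.2), np.float64(-29.8)); 48 (np.float64(42.2), np.float64(-30.0)); 51 (np.float64(42.0), np.float64(-29.2)); 54 (np.float64(41.5), np.float64(-29.5)); 57 (np.float64(41.2), np.float64(-30.0)); 60 (np.float64(42.2), np.float64(-30.0)); 63 (np.float64(42.0), np.float64(-29.8));
```

```bash
cat > edge.py <<'E'
from h import *
def ed(im,d,i,tag):
    im=im.astype(int);C=np.array([.5483,-.1225]);hs=np.radians(109)
    hx=np.array([np.cos(hs),np.sin(hs)]);nx=np.array([-hx[1],hx[0]])
    v,u=np.mgrid[0:400,0:640];K=i["intrinsics"]
    p=np.stack([(u-K[0,2])/K[0,0],-(v-K[1,2])/K[1,1],-np.ones_like(u,float)],-1)*d[...,None]
    P=p@rot(i).T+i["xyz"]
    q=(P[...,:2]-C)*1e3;a=q@hx;b=q@nx
    m=(abs(P[...,2]-.05)<.004)&(np.hypot(a,b)<75)&(im[...,0]>1.6*im[...,2])&(im[...,1]>1.3*im[...,2])
    print(tag,[(r,b[m&(abs(a-r)<1.5)].min().round(1),b[m&(abs(a-r)<1.5)].max().round(1)) for r in range(27,66,3) if (m&(abs(a-r)<1.5)).any()])
if __name__=="__main__":
    z=np.load("last.npz")
    i=camera_info("wrist");im,d=camera("wrist");ed(im,d,i,"now")
E
python3 edge.py
```

```text
now [(27, np.float64(-3.8), np.float64(9.3)), (30, np.float64(-3.5), np.float64(9.7)), (33, np.float64(-3.1), np.float64(10.0)), (36, np.float64(-2.7), np.float64(10.4)), (39, np.float64(-2.5), np.float64(10.8)), (42, np.float64(-1.9), np.float64(11.1)), (45, np.float64(-1.9), np.float64(11.5)), (48, np.float64(-1.5), np.float64(11.6)), (51, np.float64(9.0), np.float64(12.1)), (54, np.float64(9.0), np.float64(12.3)), (57, np.float64(9.0), np.float64(12.8)), (60, np.float64(8.7), np.float64(12.8)), (63, np.float64(9.0), np.float64(11.8))]
```

```bash
python3 -m jog '{"motion": [[0,0,0,0,0,0.005],[0,0,0,0,0,0.005],[0,0,0,0,0,0.005],[0,0,0,0,0,0],[0,0,0,0,0,0],[0,0,0,0,0,0],[0,0,0,0,0,0],[0,0,0,0,0,0],[0,0,0,0,0,0],[0,0,0,0,0,0]]}' >/dev/null && python3 g.py 0.18; python3 edge.py; python3 bow.py
```

```text
14.92 Tz 0.186 yaw 132.32 F [ 3.7  4.6 -7. ] gap 8.05
now [(27, np.float64(-3.8), np.float64(9.3)), (30, np.float64(-3.5), np.float64(9.6)), (33, np.float64(-3.0), np.float64(10.1)), (36, np.float64(-2.7), np.float64(10.4)), (39, np.float64(-2.5), np.float64(10.6)), (42, np.float64(-2.1), np.float64(11.0)), (45, np.float64(-1.8), np.float64(11.3)), (48, np.float64(-1.4), np.float64(11.8)), (51, np.float64(8.9), np.float64(12.1)), (54, np.float64(9.0), np.float64(12.5)), (57, np.float64(9.0), np.float64(12.7)), (60, np.float64(9.0), np.float64(12.6)), (63, np.float64(8.9), np.float64(11.6))]
bow n 3356 z [0.1063 0.1074] yaw 132.50269 tool yaw%180 132.32334224413236 rect [ 549.2 -121.9] [ 8.9 34.3] 43.68812942504883 tcp [ 0.5488 -0.1213  0.0853]
image rows [265.    314.375] [346.  315.5] slope 0.003797924392390897
```

```bash
python3 -m jog '{"motion": [[0,0,0,0,0,0.005],[0,0,0,0,0,0.005],[0,0,0,0,0,0.003],[0,0,0,0,0,0],[0,0,0,0,0,0],[0,0,0,0,0,0],[0,0,0,0,0,0],[0,0,0,0,0,0],[0,0,0,0,0,0],[0,0,0,0,0,0]]}' >/dev/null && python3 g.py 0.18; python3 edge.py; python3 - <<'E'
from h import *
i=camera_info("wrist");im,d=camera("wrist")
v,u=np.mgrid[0:400,0:640];K=i["intrinsics"]
p=np.stack([(u-K[0,2])/K[0,0],-(v-K[1,2])/K[1,1],-np.ones_like(u,float)],-1)*d[...,None]
P=p@rot(i).T+i["xyz"]
m=(abs(P[...,2]-.0622)<.002)&(np.hypot(P[...,0]-.5488,P[...,1]+.1225)<.037)&(d>0)
Q=P[m][:,:2]*1e3;t=np.radians(19);X=Q@[np.cos(t),np.sin(t)];Y=Q@[-np.sin(t),np.cos(t)]
print("lock top x range",np.percentile(X,[.3,99.7]),"y range",np.percentile(Y,[.3,99.7]),len(Q))
for n,c in [("bow",(549.2,-121.9)),("tcp",state()["eef_pos"][:2]*1e3)]: print(n,np.dot(c,[np.cos(t),np.sin(t)]),np.dot(c,[-np.sin(t),np.cos(t)]))
r=cv2.minAreaRect(Q.astype(np.float32));print(r)
E
```

```text
16.05 Tz 0.183 yaw 131.58 F [ 4.5  4.5 -6. ] gap 8.64
now [(27, np.float64(-3.9), np.float64(9.3)), (30, np.float64(-3.6), np.float64(9.6)), (33, np.float64(-3.2), np.float64(10.0)), (36, np.float64(-2.9), np.float64(10.3)), (39, np.float64(-2.6), np.float64(10.7)), (42, np.float64(-2.0), np.float64(11.1)), (45, np.float64(-1.6), np.float64(11.5)), (48, np.float64(-1.5), np.float64(11.6)), (51, np.float64(8.9), np.float64(12.3)), (54, np.float64(9.1), np.float64(12.5)), (57, np.float64(8.9), np.float64(12.7)), (60, np.float64(9.0), np.float64(12.6)), (63, np.float64(8.9), np.float64(11.6))]
lock top x range [454.0649218  503.82699616] y range [-319.22313689 -269.53926383] 4801
bow 479.5920436908175 -294.0607447934272
tcp 479.4796829164507 -293.3809493917751
((548.9696044921875, -122.53131103515625), (50.33654022216797, 50.59554672241211), 19.074399948120117)
```

```bash
python3 - <<'E'
from h import *
z=np.load("w2.npz");i=dict(intrinsics=z["K"],xyz=z["xyz"],orientation=z["orientation"]);im=z["im"].astype(int);d=z["d"]
v,u=np.mgrid[0:400,0:640];K=i["intrinsics"]
p=np.stack([(u-K[0,2])/K[0,0],-(v-K[1,2])/K[1,1],-np.ones_like(u,float)],-1)*d[...,None]
P=p@rot(i).T+i["xyz"]
C=np.array([.549,-.123]);q=(P[...,:2]-C)*1e3
m0=(abs(P[...,2]-.05)<.004)&(np.hypot(q[...,0],q[...,1])<75)&(im[...,0]>1.6*im[...,2])&(im[...,1]>1.3*im[...,2])
for tg in (.8,.85,.9):
    th=np.radians(109)+tg;hx=np.array([np.cos(th),np.sin(th)]);nx=np.array([-hx[1],hx[0]]);a=q@hx;b=q@nx
    L=[(r,b[m0&(abs(a-r)<1.5)].min(),b[m0&(abs(a-r)<1.5)].max()) for r in range(36,56,3) if (m0&(abs(a-r)<1.5)).sum()>3]
    L=np.array(L);print(tg,L.round(1).tolist(),"slopes",np.polyfit(L[:,0],L[:,1],1)[0],np.polyfit(L[:,0],L[:,2],1)[0])
E
```

```text
0.8 [[36.0, -3.1, 9.9], [39.0, -2.8, 10.1], [42.0, -3.0, 10.4], [45.0, -2.4, 10.6], [48.0, -2.3, 10.9], [51.0, -2.0, 11.2], [54.0, -1.6, 11.3]] slopes 0.08187984344465661 0.08316545529356242
0.85 [[36.0, -5.0, 8.1], [39.0, -5.1, 8.1], [42.0, -4.7, 8.3], [45.0, -4.6, 8.3], [48.0, -4.7, 8.4], [51.0, -4.5, 8.6], [54.0, -4.3, 8.6]] slopes 0.040723754839430394 0.03332391542540998
0.9 [[36.0, -6.9, 6.2], [39.0, -7.1, 6.1], [42.0, -6.8, 6.2], [45.0, -7.0, 6.0], [48.0, -6.8, 6.0], [51.0, -6.9, 6.0], [54.0, -6.9, 5.9]] slopes 0.0005698992400526875 -0.015451099673168867
```

The cam has turned 0.775 rad and has stayed put since, while the torque rose steadily to about 0.185 N·m. It is home against its stop. Turning back now.

```bash
python3 -m jog '{"motion": [[0,0,0,0,0,-0.05],[0,0,0,0,0,-0.09],[0,0,0,0,0,-0.09],[0,0,0,0,0,-0.09],[0,0,0,0,0,-0.09],[0,0,0,0,0,-0.09],[0,0,0,0,0,-0.09],[0,0,0,0,0,-0.09],[0,0,0,0,0,-0.09],[0,0,0,0,0,-0.09]]}' >/dev/null; python3 st.py;  python3 -m jog '{"motion": [[0,0,0,0,0,-0.09],[0,0,0,0,0,-0.09],[0,0,0,0,0,-0.07],[0,0,0,0,0,-0.05],[0,0,0,0,0,-0.018],[0,0,0,0,0,0],[0,0,0,0,0,0],[0,0,0,0,0,0],[0,0,0,0,0,0],[0,0,0,0,0,0]]}' >/dev/null; python3 g.py 1; python3 edge.py; python3 bow.py
```

```text
16.9833 [ 0.5477 -0.1221  0.0855] [ 1.7999e+02 -2.0000e-02 -1.7899e+02] F [ 1.2  2.9 -0.6] T [ 0.92  -0.194 -0.07 ] 0.007970869058096377 59.32288974523544 q7 108.23 tau7 -0.881
17.97 Tz -0.013 yaw -160.99 F [-1.1  1.6  1.3] gap 8.31
now [(27, np.float64(-3.4), np.float64(9.4)), (30, np.float64(-3.8), np.float64(9.7)), (33, np.float64(-3.6), np.float64(10.3)), (36, np.float64(-2.7), np.float64(10.7)), (39, np.float64(-2.6), np.float64(11.1)), (42, np.float64(-2.3), np.float64(11.6)), (45, np.float64(-2.0), np.float64(11.8)), (48, np.float64(-1.6), np.float64(12.1)), (51, np.float64(-0.9), np.float64(12.3)), (54, np.float64(7.6), np.float64(12.7)), (57, np.float64(7.6), np.float64(13.3)), (60, np.float64(7.6), np.float64(12.8)), (63, np.float64(7.5), np.float64(11.4))]
bow n 3403 z [0.1064 0.1074] yaw 18.94483 tool yaw%180 19.01056422577207 rect [ 548.2 -123.3] [34.1  8.8] 18.37737464904785 tcp [ 0.5479 -0.1222  0.0853]
image rows [265.    317.125] [346.  315.5] slope -0.0013081725793994807
```

Key is back at home and the cam has stayed put. To be sure the cam is fully home, I'll use the spare time for one firmer push to about 0.22–0.25 N·m and check that it doesn't move.

```bash
python3 -m jog '{"motion": [[0,0,0,0,0,0.05],[0,0,0,0,0,0.1],[0,0,0,0,0,0.1],[0,0,0,0,0,0.1],[0,0,0,0,0,0.1],[0,0,0,0,0,0.1],[0,0,0,0,0,0.1],[0,0,0,0,0,0.1],[0,0,0,0,0,0.1],[0,0,0,0,0,0.1]]}' >/dev/null; python3 g.py 0.2 && python3 -m jog '{"motion": [[0,0,0,0,0,0.02],[0,0,0,0,0,0.02],[0,0,0,0,0,0.02],[0,0,0,0,0,0.02],[0,0,0,0,0,0.02],[0,0,0,0,0,0.02],[0,0,0,0,0,0.02],[0,0,0,0,0,0.02],[0,0,0,0,0,0.02],[0,0,0,0,0,0]]}' >/dev/null && python3 g.py 0.2 && python3 edge.py && python3 -m jog '{"motion": [[0,0,0,0,0,0.01],[0,0,0,0,0,0.01],[0,0,0,0,0,0.01],[0,0,0,0,0,0.01],[0,0,0,0,0,0],[0,0,0,0,0,0],[0,0,0,0,0,0],[0,0,0,0,0,0],[0,0,0,0,0,0],[0,0,0,0,0,0]]}' >/dev/null && python3 g.py 0.2; python3 edge.py
```

```text
19.1 Tz 0.015 yaw 144.49 F [ 2.2  1.5 -0.7] gap 7.8
20.08 Tz 0.129 yaw 134.27 F [ 6.3  1.  -5. ] gap 8.17
now [(27, np.float64(-3.9), np.float64(9.4)), (30, np.float64(-3.6), np.float64(9.8)), (33, np.float64(-3.2), np.float64(9.9)), (36, np.float64(-2.6), np.float64(10.4)), (39, np.float64(-2.6), np.float64(10.8)), (42, np.float64(-2.0), np.float64(10.9)), (45, np.float64(-2.1), np.float64(11.4)), (48, np.float64(-1.6), np.float64(11.7)), (51, np.float64(9.0), np.float64(12.0)), (54, np.float64(9.0), np.float64(12.5)), (57, np.float64(8.9), np.float64(12.7)), (60, np.float64(9.0), np.float64(12.7)), (63, np.float64(8.9), np.float64(11.8))]
21.12 Tz 0.194 yaw 131.99 F [ 5.7  0.9 -4.2] gap 7.74
now [(27, np.float64(-4.0), np.float64(9.4)), (30, np.float64(-3.4), np.float64(9.7)), (33, np.float64(-3.3), np.float64(10.0)), (36, np.float64(-3.0), np.float64(10.6)), (39, np.float64(-2.6), np.float64(10.8)), (42, np.float64(-2.3), np.float64(11.0)), (45, np.float64(-1.7), np.float64(11.5)), (48, np.float64(-1.4), np.float64(11.9)), (51, np.float64(8.9), np.float64(12.2)), (54, np.float64(9.0), np.float64(12.5)), (57, np.float64(8.9), np.float64(12.8)), (60, np.float64(9.0), np.float64(12.6)), (63, np.float64(9.1), np.float64(11.6))]
```

```bash
python3 -m jog '{"motion": [[0,0,0,0,0,0.01],[0,0,0,0,0,0.01],[0,0,0,0,0,0.01],[0,0,0,0,0,0],[0,0,0,0,0,0],[0,0,0,0,0,0],[0,0,0,0,0,0],[0,0,0,0,0,0],[0,0,0,0,0,0],[0,0,0,0,0,0]]}' >/dev/null && python3 g.py 0.2; python3 edge.py
```

```text
22.15 Tz 0.235 yaw 130.28 F [ 6.8  1.8 -5.2] gap 7.98
now [(27, np.float64(-4.0), np.float64(9.4)), (30, np.float64(-3.5), np.float64(9.6)), (33, np.float64(-3.2), np.float64(10.0)), (36, np.float64(-3.1), np.float64(10.2)), (39, np.float64(-2.4), np.float64(10.7)), (42, np.float64(-2.2), np.float64(11.0)), (45, np.float64(-1.8), np.float64(11.4)), (48, np.float64(-1.4), np.float64(11.8)), (51, np.float64(9.1), np.float64(12.0)), (54, np.float64(9.0), np.float64(12.4)), (57, np.float64(9.1), np.float64(12.7)), (60, np.float64(9.1), np.float64(12.5)), (63, np.float64(9.0), np.float64(11.5))]
```

Torque rises linearly to 0.235 with the cam fixed, so that is the stop. Turning back 1.20 rad.

```bash
python3 -m jog '{"motion": [[0,0,0,0,0,-0.05],[0,0,0,0,0,-0.1],[0,0,0,0,0,-0.1],[0,0,0,0,0,-0.1],[0,0,0,0,0,-0.1],[0,0,0,0,0,-0.1],[0,0,0,0,0,-0.1],[0,0,0,0,0,-0.1],[0,0,0,0,0,-0.1],[0,0,0,0,0,-0.1]]}' >/dev/null;  python3 -m jog '{"motion": [[0,0,0,0,0,-0.08],[0,0,0,0,0,-0.07],[0,0,0,0,0,-0.05],[0,0,0,0,0,-0.03],[0,0,0,0,0,-0.02],[0,0,0,0,0,0],[0,0,0,0,0,0],[0,0,0,0,0,0],[0,0,0,0,0,0],[0,0,0,0,0,0]]}' >/dev/null; python3 g.py 1; python3 bow.py
```

```text
24.02 Tz -0.057 yaw -160.99 F [ 0.  -0.3  2.5] gap 8.2
bow n 3413 z [0.1063 0.1074] yaw 18.413017 tool yaw%180 19.01587854233071 rect [ 548.2 -123.1] [34.7  8.8] 18.572477340698242 tcp [ 0.5478 -0.122   0.0853]
image rows [264.  314.5] [346.  315.5] slope 0.0018158572129632281
```

```bash
python3 -m jog '{"motion": [[0,0,-1,0,0,0],[0,0,-1,0,0,0],[0,0,-1,0,0,0],[0,0,-0.5,0,0,0],[0,0,0,0,0,0],[0,0,0,0,0,0],[0,0,0,0,0,0],[0,0,0,0,0,0],[0,0,0,0,0,0],[0,0,0,0,0,0]]}' >/dev/null; python3 st.py
```

```text
24.95 [ 0.5478 -0.1219  0.0887] [ 1.7999e+02 -3.0000e-02 -1.6097e+02] F [-1.5 -1.6 -3.2] T [-0.311  0.38   0.065] 0.00830678517824981 59.10399556159973 q7 122.82 tau7 0.015
```

```bash
python3 -m jog '{"motion": [[0,0,-1,0,0,0],[0,0,-1,0,0,0],[0,0,-1,0,0,0],[0,0,-1,0,0,0],[0,0,-1,0,0,0],[0,0,-1,0,0,0],[0,0,-1,0,0,0],[0,0,0,0,0,0],[0,0,0,0,0,0],[0,0,0,0,0,0]]}' >/dev/null; python3 st.py; python3 bow.py
```

```text
25.7833 [ 0.5481 -0.1218  0.0958] [ 1.8000e+02  1.0000e-02 -1.6097e+02] F [ 0.1 -0.3 -1.1] T [ 0.033 -0.009 -0.02 ] 0.008004854579083657 59.46587383747101 q7 122.73 tau7 -0.0
bow n 3419 z [0.1168 0.1179] yaw 18.846426 tool yaw%180 19.032344063248047 rect [ 548.2 -122.7] [34.3  8.6] 18.94121742248535 tcp [ 0.5481 -0.1218  0.0958]
image rows [265.         315.16666667] [346.  315.5] slope -0.0023471284009378263
```

```bash
python3 -m jog '{"motion": [[0,0,-2,0,0,0],[0,0,-5,0,0,0],[0,0,-8,0,0,0],[0,0,-10,0,0,0],[0,0,-14,0,0,0],[0,0,-14,0,0,0],[0,0,-14,0,0,0],[0,0,-14,0,0,0],[0,0,-8,0,0,0],[0,0,-3,0,0,0]]}' >/dev/null; python3 st.py; python3 -m jog '{"motion": [[-7.1,18.45,0,0,0,0],[-14.2,36.85,0,0,0,0],[-14.2,36.85,0,0,0,0],[-14.2,36.85,0,0,0,0],[-14.2,36.85,0,0,0,0],[-14.2,36.85,0,0,0,0],[-14.2,36.85,0,0,0,0],[-14.2,36.85,0,0,0,0],[-14.2,36.85,0,0,0,0],[-14.2,36.85,0,0,0,0]]}' >/dev/null; python3 -m jog '{"motion": [[-7.1,18.45,0,0,0,0],[0,0,0,0,0,0.09],[0,0,0,0,0,0.09],[0,0,0,0,0,0.09],[0,0,0,0,0,0.09],[0,0,0,0,0,0.089],[0,0,10,0,0,0],[0,0,10,0,0,0],[0,0,5,0,0,0],[0,0,0,0,0,0]]}' >/dev/null; python3 st.py; python3 - <<'E'
from h import *
i=camera_info("wrist");im,d=camera("wrist")
cv2.imwrite("pics/w6.png",cv2.resize(im[140:340,200:440,::-1],None,fx=3,fy=3))
v,u=np.mgrid[0:400,0:640];K=i["intrinsics"]
p=np.stack([(u-K[0,2])/K[0,0],-(v-K[1,2])/K[1,1],-np.ones_like(u,float)],-1)*d[...,None]
P=p@rot(i).T+i["xyz"];j=im.astype(int);red=(j[...,0]>1.8*j[...,1])&(j[...,0]>50)&(d>0)
m=red&(abs(P[...,2]-.036)<.003);Q=P[m][:,:2]*1e3
print("stand",len(Q),np.median(P[m][:,2]),cv2.minAreaRect(Q.astype(np.float32)))
t=np.radians(-6.7);X=Q@[np.cos(t),np.sin(t)];Y=Q@[-np.sin(t),np.cos(t)];print(np.percentile(X,[.3,99.7]),np.percentile(Y,[.3,99.7]))
E
python3 bow.py
```

```text
26.7167 [ 0.5491 -0.1221  0.1901] [-179.91    0.19 -160.97] F [-0.1  0.6  0.8] T [-0.002 -0.02   0.007] 0.007932193171841326 59.45411056280136 q7 121.54 tau7 -0.006
28.3833 [0.5608 0.2722 0.1603] [-179.86   -0.2   173.39] F [-0.3 -0.7 -0.2] T [-0.061  0.004  0.002] 0.008071834531708767 59.47888523340225 q7 58.15 tau7 0.023
stand 2983 0.036389201176391106 ((561.9639892578125, 272.66851806640625), (43.7013053894043, 56.30342102050781), 83.16143035888672)
[498.3605391  554.08982805] [314.66422863 358.07590311]
bow n 3239 z [0.1823 0.1834] yaw 173.05031 tool yaw%180 173.3622705040324 rect [561.8 271.5] [ 8.1 34.5] 83.21308135986328 tcp [0.5614 0.2724 0.1613]
image rows [265. 315.] [346. 315.] slope -0.007620072368401302
```

View pics/w6.png

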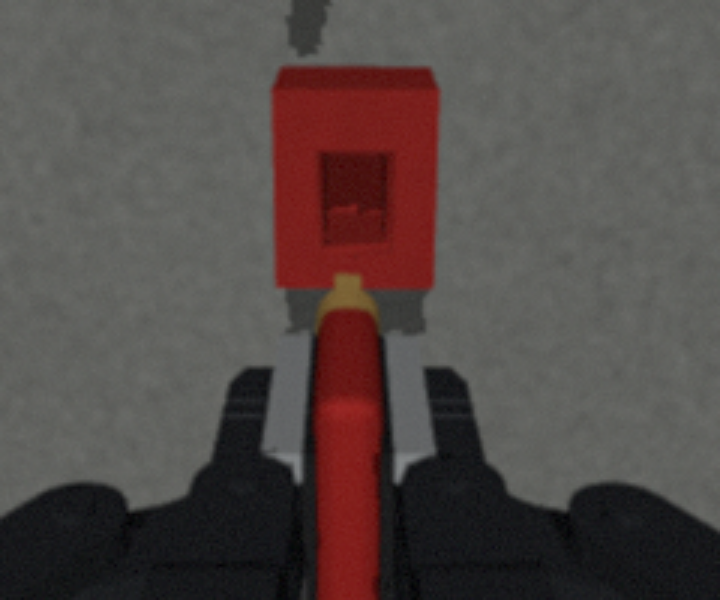

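The view shows the stand with its pocket centred at (356,198) and the key's bow at (347,400), parallel to it. The nib side points to the pocket's long side, as it should. I re-measure now that the arm is settled.

```bash
cat > rel.py <<'E'
from h import *
t=np.radians(-6.7);ex=np.array([np.cos(t),np.sin(t)]);ey=np.array([-np.sin(t),np.cos(t)])
s=state();i=camera_info("wrist");im,d=camera("wrist")
v,u=np.mgrid[0:400,0:640];K=i["intrinsics"]
p=np.stack([(u-K[0,2])/K[0,0],-(v-K[1,2])/K[1,1],-np.ones_like(u,float)],-1)*d[...,None]
P=p@rot(i).T+i["xyz"];j=im.astype(int);red=(j[...,0]>1.8*j[...,1])&(j[...,0]>50)&(d>0)
c=s["eef_pos"]
m=red&(abs(P[...,2]-.036)<.002);Q=P[m][:,:2]*1e3
b=red&(P[...,2]>c[2]+.0195)&(np.hypot(P[...,0]-c[0],P[...,1]-c[1])<.03);B=P[b][:,:2]*1e3
f=lambda A,e:np.percentile(A@e,[.5,99.5]).round(1)
print("tcp",c,s["eef_rot"],"XY",c[:2]@ex*1e3,c[:2]@ey*1e3)
for n,A in(("stand",Q),("bow",B)): print(n,len(A),f(A,ex),f(A,ex).mean(),f(A,ey),f(A,ey).mean())
for r in (40,60,80,100): pass
rows=np.nonzero(m.sum(1)>40)[0];print("stand cols",[(r,np.nonzero(m[r])[0][[0,-1]].tolist()) for r in rows[::12]])
br=np.nonzero(b.sum(1)>3)[0];print("bow cols",[(r,np.nonzero(b[r])[0][[0,-1]].tolist()) for r in br[::12]])
# brass barrel
g=(j[...,0]>1.5*j[...,2])&(j[...,1]>1.25*j[...,2])&(j[...,1]>.6*j[...,0])&(abs(u-316)<25)&(v>220)&(v<262)&(P[...,2]>.09);G=P[g]*1e3
if len(G)>5: print("brass",len(G),"cols",u[g].min(),u[g].max(),"Y",f(G[:,:2],ey).mean(),"z",np.percentile(G[:,2],[5,95]))
E
python3 rel.py
```

```text
tcp [0.56223364 0.27273475 0.16258013] [-1.79994073e+02 -1.08942582e-02  1.73329413e+02] XY 526.5737813263042 336.4683647186498
stand 2942 [498.5 554.1] 526.3 [314.8 358. ] 336.4
bow 1508 [510.6 543. ] 526.8 [331.5 339.7] 335.6
stand cols [(np.int64(166), [290, 344]), (np.int64(178), [290, 344]), (np.int64(219), [291, 342]), (np.int64(231), [291, 342])]
bow cols [(np.int64(272), [309, 324]), (np.int64(284), [306, 327]), (np.int64(296), [305, 325]), (np.int64(308), [306, 325]), (np.int64(320), [305, 326]), (np.int64(332), [306, 326]), (np.int64(344), [307, 323])]
brass 171 cols 305 326 Y 335.5 z [114.11049351 153.95347573]
```

```bash
python3 -m jog '{"motion": [[0.4,0.9,4,0,0,0],[0,0,8,0,0,0],[0,0,10,0,0,0],[0,0,10,0,0,0],[0,0,10,0,0,0],[0,0,10,0,0,0],[0,0,8,0,0,0],[0,0,4,0,0,0],[0,0,0,0,0,0],[0,0,0,0,0,0]]}' >/dev/null; python3 g.py 1; python3 rel.py
```

```text
29.57 Tz 0.009 yaw 173.3 F [ 0.4 -0.1 -1.1] gap 7.82
tcp [0.56230445 0.27399676 0.09943801] [1.79956312e+02 6.01138991e-02 1.73300998e+02] XY 526.4968706528866 337.7300108308116
stand 3820 [498.3 548.1] 523.2 [314.7 358.1] 336.4
bow 1487 [510.5 543.1] 526.8 [332.8 341. ] 336.9
stand cols [(np.int64(186), [279, 350]), (np.int64(198), [280, 350]), (np.int64(210), [280, 350]), (np.int64(222), [280, 349]), (np.int64(237), [281, 349]), (np.int64(249), [281, 348])]
bow cols [(np.int64(272), [313, 322]), (np.int64(284), [306, 326]), (np.int64(296), [306, 326]), (np.int64(308), [306, 325]), (np.int64(320), [305, 326]), (np.int64(332), [306, 326]), (np.int64(344), [307, 323])]
brass 8 cols 307 318 Y 335.55 z [91.51225467 92.95026143]
```

```bash
python3 -m jog '{"motion": [[0.4,-0.4,0,0,0,0],[0,0,3,0,0,0],[0,0,3,0,0,0],[0,0,3,0,0,0],[0,0,3,0,0,0],[0,0,3,0,0,0],[0,0,3,0,0,0],[0,0,2,0,0,0],[0,0,0,0,0,0],[0,0,0,0,0,0]]}' >/dev/null; python3 g.py 1; python3 st.py
```

```text
30.6 Tz 0.011 yaw 173.3 F [ 0.6  1.  -0.3] gap 8.3
30.6 [0.5616 0.2735 0.079 ] [1.7998e+02 2.0000e-02 1.7330e+02] F [ 0.6  1.  -0.3] T [ 0.049 -0.003 -0.015] 0.00830100720306278 59.47137862443924 q7 58.75 tau7 -0.0
```

```bash
python3 -m jog '{"motion": [[0,0,2,0,0,0],[0,0,2,0,0,0],[0,0,2,0,0,0],[0,0,2,0,0,0],[0,0,2,0,0,0],[0,0,2,0,0,0],[0,0,2,0,0,0],[0,0,2,0,0,0],[0,0,0,0,0,0],[0,0,0,0,0,0]]}' >/dev/null; python3 g.py 1; python3 st.py
```

```text
31.58 Tz -0.013 yaw 173.3 F [-0.2 -0.7 -0.4] gap 8.34
31.5833 [0.5615 0.2735 0.0629] [1.7999e+02 1.0000e-02 1.7330e+02] F [-0.2 -0.7 -0.4] T [-0.032  0.041 -0.036] 0.008338032756009417 59.471063017845154 q7 58.89 tau7 -0.0
```

Tip is about 6 mm above the pocket floor. Last bit, slowly.

```bash
python3 -m jog '{"motion": [[0,0,1,0,0,0],[0,0,1,0,0,0],[0,0,1,0,0,0],[0,0,1,0,0,0],[0,0,0.5,0,0,0],[0,0,0.5,0,0,0],[0,0,0,0,0,0],[0,0,0,0,0,0],[0,0,0,0,0,0],[0,0,0,0,0,0]]}' >/dev/null; python3 g.py 1; python3 bow.py
```

```text
32.57 Tz -0.032 yaw 173.3 F [-0.5 -0.5 -0.6] gap 8.18
bow n 3223 z [0.0789 0.08  ] yaw 172.8145 tool yaw%180 173.30341402393987 rect [561.3 272.6] [ 8.2 33.8] 83.05271911621094 tcp [0.5614 0.2734 0.0578]
image rows [265.         315.44444444] [345.  315.5] slope -0.0016451566283970766
```

```bash
python3 -m jog '{"motion": [[0,0,0.4,0,0,0],[0,0,0.4,0,0,0],[0,0,0,0,0,0],[0,0,0,0,0,0],[0,0,0,0,0,0],[0,0,0,0,0,0],[0,0,0,0,0,0],[0,0,0,0,0,0],[0,0,0,0,0,0],[0,0,0,0,0,0]]}' >/dev/null; python3 g.py 1; python3 -m jog '{"motion": [[0,0,0,0,0,0],[0,0,0,0,0,0],[0,0,0,0,0,0],[0,0,0,0,0,0],[0,0,0,0,0,0],[0,0,0,0,0,0],[0,0,0,0,0,0],[0,0,0,0,0,0],[0,0,0,0,0,0],[0,0,0,0,0,0]]}' 30 >/dev/null; python3 g.py 1; python3 bow.py
```

```text
33.65 Tz 0.002 yaw 173.3 F [ 0.1 -0.3 -0.2] gap 7.77
34.63 Tz 0.003 yaw 173.3 F [-0.5 -0.   0.4] gap 29.86
bow n 3550 z [0.0779 0.0791] yaw 172.89323 tool yaw%180 173.30244786012804 rect [561.4 272.6] [ 9.1 34. ] 83.57127380371094 tcp [0.5614 0.2734 0.057 ]
image rows [264.   318.25] [345. 316.] slope -0.01128147750260933
```

```bash
python3 -m jog '{"motion": [[0,0,-4,0,0,0],[0,0,-8,0,0,0],[0,0,-12,0,0,0],[0,0,-16,0,0,0],[0,0,-20,0,0,0],[0,0,-20,0,0,0],[0,0,-20,0,0,0],[0,0,-20,0,0,0],[0,0,-10,0,0,0],[0,0,0,0,0,0]]}' >/dev/null; python3 g.py 1; python3 - <<'E'
from h import *
i=camera_info("wrist");im,d=camera("wrist")
v,u=np.mgrid[0:400,0:640];K=i["intrinsics"]
p=np.stack([(u-K[0,2])/K[0,0],-(v-K[1,2])/K[1,1],-np.ones_like(u,float)],-1)*d[...,None]
P=p@rot(i).T+i["xyz"];j=im.astype(int);red=(j[...,0]>1.8*j[...,1])&(j[...,0]>50)&(d>0)
b=red&(P[...,2]>.05)&(P[...,2]<.12)&(np.hypot(P[...,0]-.5615,P[...,1]-.2735)<.05);B=P[b]
print("key in stand",len(B),np.percentile(B[:,2],[50,98]).round(4),cv2.minAreaRect((B[B[:,2]>.07][:,:2]*1e3).astype(np.float32)))
for n in ("side","top"):
    camera(n)
    for t in ("key","lock_mouth","key_blue"):
        print(n,t,[(np.round(np.array(r["centre"])*[640,400],1).tolist(),round(r["confidence"],2)) for r in place_of(n,t)[:4]])
E
```

```text
35.72 Tz -0.003 yaw 173.31 F [ 0.   0.1 -1.1] gap 30.24
key in stand 549 [0.0777 0.0795] ((561.5144653320312, 272.3695068359375), (9.307989120483398, 32.89480209350586), 83.18330383300781)
side key [([276.2, 242.9], 0.71), ([245.0, 226.9], 0.6), ([275.5, 122.4], 0.57)]
side lock_mouth [([340.2, 203.3], 0.85)]
side key_blue [([235.6, 133.7], 0.43)]
top key [([284.6, 268.1], 0.6), ([315.0, 259.7], 0.56)]
top lock_mouth [([322.7, 191.6], 0.62)]
top key_blue [([167.3, 223.6], 0.48)]
```

The key stands in the red stand with its bow top at 78 mm, so it is fully down. The gripper is clear of it, and the other things are unmoved.

```bash
python3 -c "from workcell import hand_in; print(hand_in())"
```

```text
the job is handed in; nothing more can be done
None
```

The job is handed in: I turned the key until the cam stopped moving (up to 0.235 N·m), took it out at home and stood it fully down in the red stand, in about 36 s; the cam's arm looks about 0.11 rad short of square, but it stayed put under that push.

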